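# Swap the battery packs: charged ones into the drawer, flat ones onto the charger

## Robot

A 6-joint arm with a two-finger parallel gripper is mounted at the origin on the work surface. World frame = base frame: x ahead of the robot, y to its left, z up, the work surface at z = 0. Lengths are in mm, angles in degrees, forces in N, time in s.
With the tool pointing down it reaches from about 350 to 850 mm from the base axis. Payload 8.1 kg.
Tool frame: the origin (TCP) lies between the finger pads; the fingertips stand 17 mm ahead of it and the grasp point (between the pads) lies 2 mm behind it; z points along the fingers, y is the line along which they close (so a half turn about z gives the same grasp; the last joint's range is limited). The gripper opens to 85 mm and grips with 20 to 120 N. Pads are 22 mm wide; open, the fingers measure 114 mm over their backs; the gripper's body (76 mm by 85 mm) begins 54 mm behind the grasp point. The pads swing forward as they close: fully open they stand 13 mm farther back than shut.
Start: joints at [63.575, 7.471, 85.268, -0, 87.261, -4.893], TCP at [220.189, 558.142, 248.292] pointing down, gripper open.
Joint ranges: [-169.43, 169.43], [-51.17, 129.36], [1.28, 143.12], [-76.62, 256.62], [0, 156.53], [-152.29, 152.29]. Speed limits (degrees/s): [136.94, 136.94, 159.86, 180, 180, 180].

## Interface

Orientations are given as [roll, pitch, yaw] about the fixed x, y, z axes, in that order (R = Rz(yaw) Ry(pitch) Rx(roll)).
In Python, from bench import sense, snapshot, hand_in, trace, place_of gives the robot as it stands.
- The arm moves only by the shell command python3 -m handwheel 'ROWS' [FORCE]. ROWS is JSON, a list of rows, each a list of 7 numbers: the opening, from -1 (shut) to 1 (fully open), then the shift along the tool's x, y, z in cm, then the turn, a rotation vector about the tool's x, y, z in rad. A call has 1 to 12 rows; each row shifts and turns the commanded pose from where the row before left it, along the tool's axes as they then stand; what a row does not reach is not made up. A row lasts 1/12 s, in which the tool goes at most 41.7 mm and 7.16 degrees, less where a joint would pass 70% of its speed; a pose out of reach is approached as far as the arm can. A call with a gripper value outside its range is refused whole. The fingers move at their own pace and stop on an object; FORCE is the grip in N (left out, the last holds). Time passes only in rows, so rows that do not move let the fingers close. It gives the time, the measured TCP pose, the force, the opening and the grip force at its end, in the units of the state.
- sense(): the state, without advancing time (a new reading comes with each control period).
- snapshot(name): name is "side" or "top"; returns a dict with "image" (384x512x3 uint8, red, green, blue), "intrinsics" (3x3 intrinsics, pixels), "R" (3x3) and "t" (3): a world point X has camera coordinates R X + t. Camera axes: x right, y down, z forward; pixel columns grow to the right and rows downward; lengths in mm; the calibration is good to about 2 mm. A picture is of the moment at which its call begins. There is no depth.
- hand_in(): hands the job in; it is judged then, once.
Trained networks look in a picture, given as the dict that the camera call returned (one of the last four; its "shot" number tells which), for a name from the list of things; names that differ only in an ending like _2 or _b are one class to them, and where a whole thing is asked for, a point or a joint stands for the part that bears it (a point fixed in the world has none). Each returns a list of dicts, best first, with "conf" (0 to 1); they miss things now and then, are a little off and sometimes report something else, mostly with a low value. They report only what shows in the picture. A call takes as long as a camera call.
- trace(picture, query): "pixels" (384x512 bool, what is visible of it).
- place_of(picture, query): "location" ([x, y, z] in mm, in world coordinates, good to about 4 mm: a listed point, or the origin of a listed thing).
The state is a dict: "time": time; "joint_pos": joint angles; "qd": joint speeds; "joint_efforts": joint torques, N m; "tool_pos": TCP position; "tcp_rot": TCP orientation; "ft_force": force on the tool from outside, world axes, zero at the start; "wrist_torque": the same for the moment, N m; "finger_gap": finger opening in mm; "grip_force": force on a finger pad.
Only numpy, scipy, OpenCV 4.12 (cv2) and the standard library are available. Lean on these libraries where they do the work, as an engineer would, in place of code of your own. Each camera call takes 0.05 s, during which the arm holds its last target. There are 200 camera calls.

## Task

The kitchen's cordless-appliance batteries need swapping: unclip every charged (green-topped) pack from the charger by pinching its two orange side buttons together, and put them all in the open drawer, then slide the drawer fully shut. Set every flat (red-topped) pack from the counter upright into any free bay of the charger, its notch over the bay's yellow key, fully home so that it clips in. Leave the mug, the jar and the wooden spoon where they are.

Things in the scene. Friction and masses are not known exactly. Their poses are not given: they have to be found in the camera images.
- charged0: Charged pack (green top), clipped in a charger bay; may be absent. All packs are alike: box 50 x 70 x 62 mm (x, y, z; 280 g), origin at the centre of the underside, z up. An orange spring button stands 6.5 mm out of the +x and the -x side (63 mm over both, 52 mm pressed); its pad is 28 mm long (y) and reaches from 34 to 58 mm above the underside.
- charged1: Charged pack as charged0; may be absent. Each button (2 N to start, 7 N fully in) carries a hook at the foot, 34 mm from the middle, 28.5 mm when pressed. In the charger the hooks sit under its rails: the pack cannot be lifted unless both buttons are pressed fully in. Gripping it by both buttons unclips it and carries it too.
- charged2: Charged pack as charged0; may be absent. Under the +y end of every pack is a notch 24 mm wide (x), 20 mm long (y, open at the end) and 14 mm high, shown by a black mark on that end face and a small yellow mark on the top.
- flat0: Flat pack (red top), same shape as charged0, standing loose on the counter at the start; may be absent. To seat it in a bay, keep both buttons pinched while lowering it; its hooks spring out under the rails when let go.
- flat1: Flat pack (red top), as flat0; may be absent.
- charger: Black charger fixed to the counter, base plate 98 x 276 x 14 mm (x, y, z), three bays in a row along its y. Origin: centre of the underside. Catch rails run along both long sides, 31 mm either side of the middle line, their tops 30.5 mm above the counter. Low dividers (8 mm high) part the bays, leaving 76 mm per bay. A seated pack's axes point as the charger's.
- bay0 (a point): Middle of the floor of bay 0 of the charger, -84 mm along the charger's y from its centre, 14 mm above the counter: where the origin of a seated pack lies. Axes as the charger's. A yellow key block 14 x 13 x 10 mm (x, y, z) stands on the floor 26.5 mm towards +y; the notched end of a pack goes over it, and a pack the wrong way round stands 10 mm too high.
- bay1 (a point): Middle of the floor of bay 1 of the charger, 0 mm along the charger's y from its centre, 14 mm above the counter: where the origin of a seated pack lies. Axes as the charger's. A yellow key block 14 x 13 x 10 mm (x, y, z) stands on the floor 26.5 mm towards +y; the notched end of a pack goes over it, and a pack the wrong way round stands 10 mm too high.
- bay2 (a point): Middle of the floor of bay 2 of the charger, +84 mm along the charger's y from its centre, 14 mm above the counter: where the origin of a seated pack lies. Axes as the charger's. A yellow key block 14 x 13 x 10 mm (x, y, z) stands on the floor 26.5 mm towards +y; the notched end of a pack goes over it, and a pack the wrong way round stands 10 mm too high.
- unit_drawer0 (a joint): Opening of the drawer in the low white drawer unit (300 x 320 x 115 mm): 0 shut, about 0.2 m open at the start; slides with about 1 N of friction, stays where it is left.
- drawer_floor (a point): Middle of the front edge of the drawer's inner floor (where it meets the front board), 22 mm above the counter; moves with it. Its -x is the way the drawer opens. Inside 255 (x) by 278 mm (y); side walls reach 71 mm and the front board 80 mm above this floor, the unit's top 93 mm. From this point towards +x the open drawer is uncovered over the joint's value less 6 mm.
- unit_drawer0_handle (a point): Middle of the drawer's steel bar handle (120 mm long along y, about 10 mm thick, 35 mm in front of the front board); about 77 mm above the counter; axes as drawer_floor. Push it towards +x to shut the drawer.
- mug: Red mug, 80 mm across, 90 mm tall: leave alone. Origin: centre of the underside.
- jar: Amber glass jar, 70 mm across, 110 mm tall: leave alone. Origin: centre of the underside.
- spoon: Wooden spoon, 240 mm long, lying flat: leave alone. Origin: on its underside, near the middle.

How it is judged:
By the outcome, as a careful person would: the job done as asked, in the order asked, and still so for the second after the job is handed in, with the robot touching nothing.
Of charged0, charged1, charged2 only 2 to 3 are there at a start; the rules pass over those that are not, and their reading is None.
Of flat0, flat1 only 1 to 2 are there at a start; the rules pass over those that are not, and their reading is None.
At some moment in a run one of flat0, flat1 may be knocked a few centimetres aside while the robot is not near it.
Once in a run the grip may slacken for a moment while it holds something.
It also fails if it takes over 210 s, if anything falls off the work surface, if the arm or the gripper's body presses on something with over 40 N, if the wrist force passes 120 N, or if a joint passes its speed limit or range.

## Working session

There is one attempt and no reset: what is moved stays moved. The work goes in short steps, Python scripts to look and compute and a shell command to move; the robot and the scene stay as the last step left them, time stands still between calls to the robot, and variables do not carry over. Pictures are saved under pics/ and viewed, at most 14 in all, crops included, and the job is handed in when it is done.

```bash
ls; mkdir -p pics; cat > h.py <<'E'
import numpy as np, cv2
from bench import sense, snapshot, trace, place_of
def save(p,n,crop=None,s=1):
    im=p["image"][:,:,::-1]
    if crop: im=im[crop[1]:crop[3],crop[0]:crop[2]]
    cv2.imwrite(f"pics/{n}.png",cv2.resize(im,None,fx=s,fy=s,interpolation=cv2.INTER_CUBIC))
def proj(p,X):
    c=p["R"]@np.array(X,float)+p["t"]; q=np.array(p["intrinsics"])@c; return q[:2]/q[2]
def onz(p,uv,z):
    K=np.array(p["intrinsics"]);R=np.array(p["R"]);t=np.array(p["t"])
    d=R.T@np.linalg.solve(K,[uv[0],uv[1],1]); o=-R.T@t
    return o+d*(z-o[2])/d[2]
E
python3 - <<'E'
from h import *
s=sense();print({k:np.round(v,2).tolist() for k,v in s.items()})
for n in("top","side"):
    p=snapshot(n);save(p,n+"0",s=1.5)
    for q in["charged0","flat0","charger","bay0","bay1","bay2","drawer_floor","unit_drawer0_handle","mug","jar","spoon"]:
        print(n,q,[(np.round(d["location"]).tolist(),round(d["conf"],2)) for d in place_of(p,q)][:4])
E
```

```text
pics
{'time': 0.0, 'joint_pos': [63.58, 7.52, 85.33, -0.0, 87.26, -4.89], 'qd': [-0.05, -0.15, -0.05, 0.02, -0.05, 0.01], 'joint_efforts': [-0.0, -56.94, -50.05, -0.0, 0.02, -0.0], 'tool_pos': [219.95, 557.67, 247.21], 'tcp_rot': [-179.89, -0.01, 158.47], 'ft_force': [0.54, 0.29, -0.17], 'wrist_torque': [-0.01, 0.02, 0.01], 'grip_force': 0.0, 'finger_gap': 85.37}
top charged0 [([579.0, 200.0, 14.0], 0.74), ([549.0, 368.0, 10.0], 0.61)]
top flat0 [([497.0, 24.0, -2.0], 0.85)]
top charger [([563.0, 288.0, 3.0], 0.89)]
top bay0 [([546.0, 363.0, 11.0], 0.88), ([564.0, 285.0, 13.0], 0.79), ([581.0, 206.0, 14.0], 0.66)]
top bay1 [([546.0, 363.0, 11.0], 0.88), ([564.0, 285.0, 13.0], 0.79), ([581.0, 206.0, 14.0], 0.66)]
top bay2 [([546.0, 363.0, 11.0], 0.88), ([564.0, 285.0, 13.0], 0.79), ([581.0, 206.0, 14.0], 0.66)]
top drawer_floor [([482.0, -248.0, 24.0], 0.75)]
top unit_drawer0_handle [([430.0, -242.0, 77.0], 0.98), ([546.0, 367.0, 9.0], 0.74), ([566.0, 279.0, 12.0], 0.35)]
top mug [([761.0, 33.0, -0.0], 0.75)]
top jar [([335.0, 483.0, -1.0], 0.59)]
top spoon [([323.0, -492.0, -0.0], 0.86)]
side charged0 [([546.0, 368.0, 13.0], 0.85), ([581.0, 203.0, 15.0], 0.78)]
side flat0 [([498.0, 26.0, 3.0], 0.67)]
side charger [([562.0, 279.0, 6.0], 0.97)]
side bay0 [([581.0, 206.0, 13.0], 0.84), ([561.0, 283.0, 9.0], 0.78), ([551.0, 365.0, 15.0], 0.71)]
side bay1 [([581.0, 206.0, 13.0], 0.84), ([561.0, 283.0, 9.0], 0.78), ([551.0, 365.0, 15.0], 0.71)]
side bay2 [([581.0, 206.0, 13.0], 0.84), ([561.0, 283.0, 9.0], 0.78), ([551.0, 365.0, 15.0], 0.71)]
side drawer_floor [([546.0, 368.0, 15.0], 0.33)]
side unit_drawer0_handle [([426.0, -241.0, 77.0], 0.61), ([338.0, 478.0, -3.0], 0.43)]
side mug [([762.0, 32.0, 1.0], 0.97)]
side jar [([338.0, 481.0, -1.0], 0.66)]
side spoon [([759.0, 35.0, 2.0], 0.47), ([544.0, 366.0, 13.0], 0.19)]
```

View pics/top0.png

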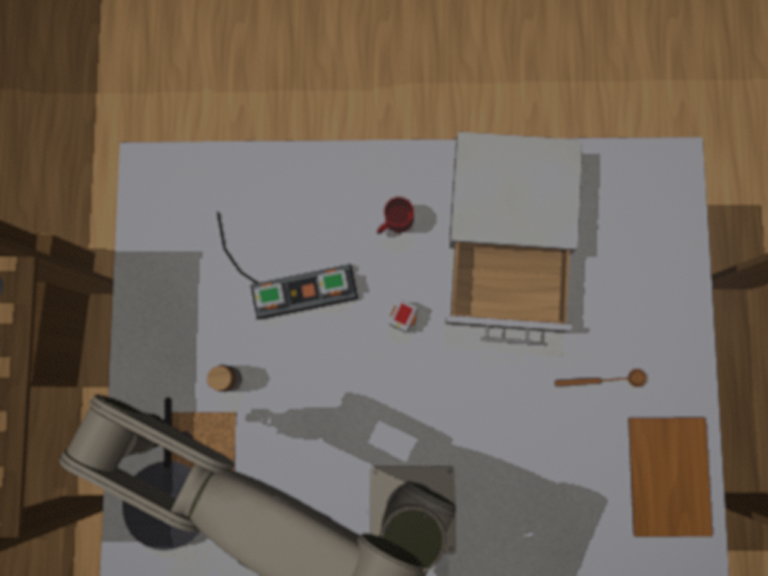

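View pics/side0.png

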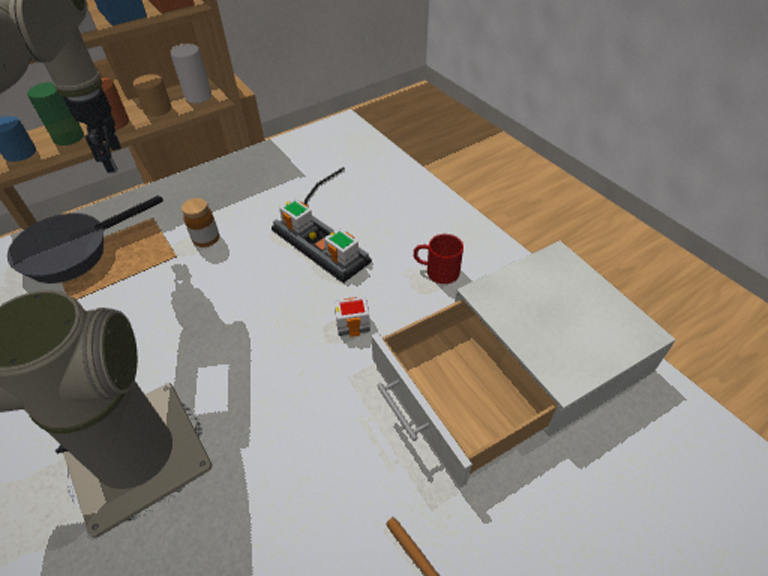

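The top view shows the charger at about (305,291), with green packs in both end bays, a free middle bay and its key on the left (+y). There is one red flat pack at (404,315), and the drawer is open at (510,285). The side view agrees with this. Next I need the yaws and the notch side.

```bash
python3 - <<'E'
from h import *
p=snapshot("top");im=p["image"].astype(int)
r,g,b=im[...,0],im[...,1],im[...,2]
save(p,"flatcrop",(160,170,290,230),6)
hsv=cv2.cvtColor(p["image"],cv2.COLOR_RGB2HSV)
def blob(m,box,z,name):
    k=np.zeros(m.shape,bool);x0,y0,x1,y1=box;k[y0:y1,x0:x1]=1;k&=m
    v,u=np.nonzero(k); P=np.array([onz(p,(a,c),z)[:2] for a,c in zip(u,v)])
    rect=cv2.minAreaRect(P.astype(np.float32)); print(name,len(P),P.mean(0).round(1),[np.round(x,1) for x in rect])
green=(g>r+40)&(g>b+30); red=(r>g+80)&(r>b+80)
blob(green,(165,185,200,212),76,"gL"); blob(green,(208,175,240,205),76,"gR"); blob(red,(255,195,285,225),62,"flat")
m=trace(p,"charger")[0]["pixels"]; v,u=np.nonzero(m)
P=np.array([onz(p,(a,c),14)[:2] for a,c in zip(u,v)]).astype(np.float32);print("charger",cv2.minAreaRect(P))
m=trace(p,"unit_drawer0_handle");
if m:
  v,u=np.nonzero(m[0]["pixels"]);P=np.array([onz(p,(a,c),80)[:2] for a,c in zip(u,v)]).astype(np.float32);print("drawer",cv2.minAreaRect(P),P.min(0),P.max(0))
E
```

```text
gL 83 [543.  363.4] [array([543.2, 363.7]), array([28.3, 42.9]), np.float64(11.1)]
gR 84 [577.7 200.1] [array([577.6, 200.1]), array([28.3, 43.1]), np.float64(11.1)]
flat 65 [493.5  19.9] [array([493.4,  20.2]), array([24.2, 36.4]), np.float64(63.2)]
charger ((568.9476928710938, 286.65960693359375), (116.82575988769531, 277.04669189453125), 10.60232925415039)
drawer ((545.007080078125, -252.5284423828125), (316.494873046875, 252.23313903808594), 85.60505676269531) [ 417.29404 -404.39264] [681.27795  -88.686264]
```

View pics/flatcrop.png

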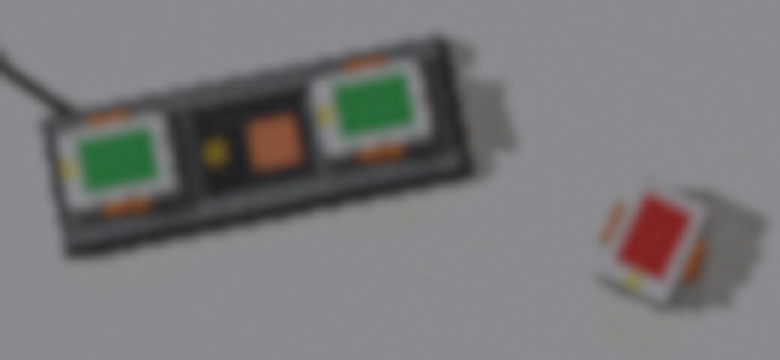

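The charger's yaw is about 11.5°, and its +y is world left. The flat pack's yellow mark is at crop (635,282), so its yaw is about 63°. I'll turn the tool first, then go over bay 2.

```bash
cat >> h.py <<'E'
from scipy.spatial.transform import Rotation as Ro
def to(x,y,z,yaw=None):
    s=sense();R=Ro.from_euler("xyz",s["tcp_rot"],degrees=True);d=np.array([x,y,z])-s["tool_pos"]
    if yaw is not None:
        T=Ro.from_euler("xyz",[180,0,yaw],degrees=True); print("turn rad",(R.inv()*T).as_rotvec().round(3)); R=T
    print("shift cm (after turn)",(R.inv().apply(d)/10).round(2),"t",round(s["time"],1),"tcp",np.round(s["tool_pos"],1),np.round(s["tcp_rot"],1),"gap",round(s["finger_gap"],1),"F",np.round(s["ft_force"],1))
E
python3 -m handwheel '[[1,0,0,0,0,0,0.124],[1,0,0,0,0,0,0.124],[1,0,0,0,0,0,0.124],[1,0,0,0,0,0,0.124],[1,0,0,0,0,0,0.124],[1,0,0,0,0,0,0.124],[1,0,0,0,0,0,0.124],[1,0,0,0,0,0,0.124],[1,0,0,0,0,0,0]]' 60
python3 -c "from h import *;to(545.3,366.3,130,101.5)"
```

```text
time: 2.1
tool_pos: [220.2, 558.1, 248.3]
tcp_rot: [-180.0, 0.0, 101.3]
ft_force: [0.3, -0.6, 0.1]
finger_gap: 85.4
grip_force: 0.0
turn rad [-0.     0.    -0.004]
shift cm (after turn) [-25.28  28.03  11.83] t 2.1 tcp [220.2 558.1 248.3] [-180.     0.   101.3] gap 85.4 F [ 0.3 -0.6  0.1]
```

```bash
python3 -m handwheel '[[1,-2.5,2.8,0,0,0,0],[1,-2.5,2.8,0,0,0,0],[1,-2.5,2.8,0,0,0,0],[1,-2.5,2.8,0,0,0,0],[1,-2.5,2.8,0,0,0,0],[1,-2.5,2.8,0,0,0,0],[1,-2.5,2.8,0,0,0,0],[1,-2.5,2.8,0,0,0,0],[1,-2.5,2.8,0,0,0,0],[1,-2.7,2.8,0,0,0,0],[1,0,0,4,0,0,0],[1,0,0,4,0,0,0]]' 60
python3 -m handwheel '[[1,0,0,3.8,0,0,0],[1,0,0,0,0,0,0],[1,0,0,0,0,0,0]]'
python3 - <<'E'
from h import *
to(545.3,366.3,55,101.5)
p=snapshot("side");save(p,"s1",(150,90,290,210),5)
for q in("charged0","charger"):print([(np.round(d["location"]).tolist(),round(d["conf"],2)) for d in place_of(p,q)][:4])
for X in [(545.3,366.3,76),(578.7,201.7,76)]: print(((proj(p,X)-[150,90])*5).round())
E
```

```text
time: 3.1
tool_pos: [549.8, 367.1, 171.3]
tcp_rot: [179.5, -0.1, 101.7]
ft_force: [-0.9, -0.1, -0.9]
finger_gap: 85.2
grip_force: 0.0
time: 3.35
tool_pos: [543.3, 366.6, 127.6]
tcp_rot: [-179.6, 0.1, 101.8]
ft_force: [-0.1, 0.6, 0.3]
finger_gap: 85.5
grip_force: 0.0
turn rad [-0.006  0.002  0.005]
shift cm (after turn) [-0.07  0.19  7.26] t 3.4 tcp [543.3 366.6 127.6] [-1.796e+02  1.000e-01  1.018e+02] gap 85.5 F [-0.1  0.6  0.3]
[([581.0, 201.0, 14.0], 0.81), ([545.0, 367.0, 14.0], 0.59)]
[([563.0, 283.0, 5.0], 0.73)]
[230. 244.]
[383. 349.]
```

View pics/s1.png

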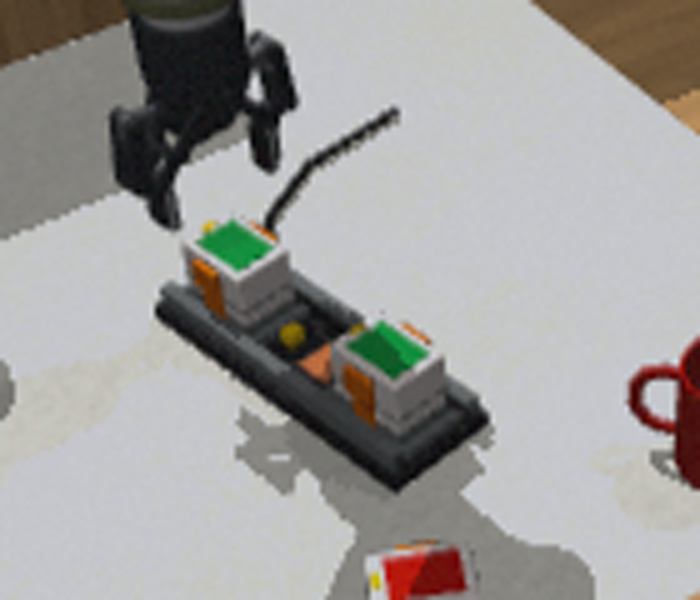

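The fingers at crop (165,215) and (268,160) straddle the left pack, whose top is at (235,245), and the predicted pixel agrees. I'll descend and pinch.

```bash
python3 -m handwheel '[[1,0,0.1,2,0,0,0],[1,0,0,2,0,0,0],[1,0,0,2,0,0,0],[1,0,0,1.2,0,0,0],[1,0,0,0,0,0,0],[1,0,0,0,0,0,0]]' 60
python3 -m handwheel '[[-1,0,0,0,0,0,0],[-1,0,0,0,0,0,0],[-1,0,0,0,0,0,0],[-1,0,0,0,0,0,0],[-1,0,0,0,0,0,0],[-1,0,0,0,0,0,0],[-1,0,0,0,0,0,0],[-1,0,0,0,0,0,0],[-1,0,0,0,0,0,0],[-1,0,0,0,0,0,0]]' 60
```

```text
time: 4.0
tool_pos: [546.8, 368.5, 59.8]
tcp_rot: [179.9, -0.0, 101.7]
ft_force: [-0.3, -0.7, 1.2]
finger_gap: 85.2
grip_force: 0.0
time: 4.83
tool_pos: [547.5, 368.9, 61.0]
tcp_rot: [179.8, -0.1, 101.6]
ft_force: [-1.2, -0.5, 7.6]
finger_gap: 49.0
grip_force: 64.7
```

```bash
python3 -m handwheel '[[-1,0,0,-0.5,0,0,0],[-1,0,0,-0.5,0,0,0],[-1,0,0,-0.5,0,0,0],[-1,0,0,0,0,0,0]]' 60
python3 - <<'E'
from h import *
s=sense();print(s["ft_force"],s["finger_gap"],s["tool_pos"],s["grip_force"])
p=snapshot("side");save(p,"s2",(150,90,290,210),5)
E
```

```text
time: 5.17
tool_pos: [546.9, 368.3, 74.9]
tcp_rot: [179.9, -0.0, 101.6]
ft_force: [-1.0, 0.2, -1.6]
finger_gap: 49.1
grip_force: 63.3
[-1.02467902  0.22455159 -1.62013807] 49.13244992935717 [546.92100336 368.31402407  74.86455401] 63.32980066537857
```

View pics/s2.png

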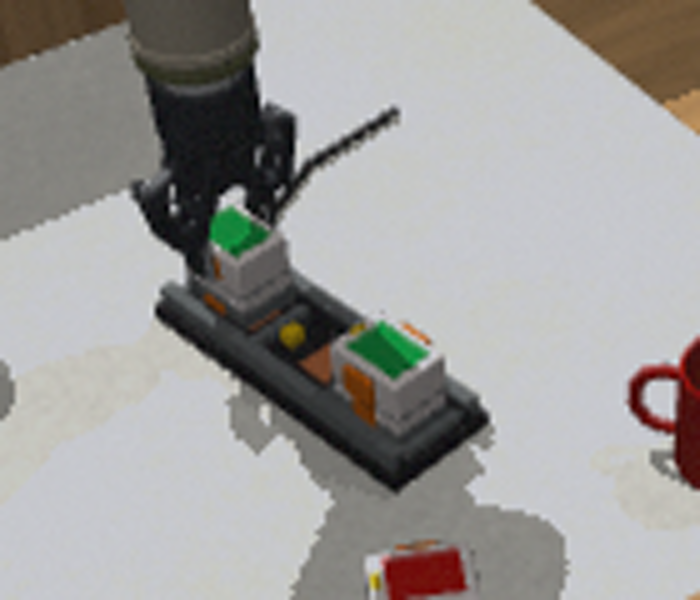

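The pack is lifted free, with its underside at crop (245,290). I'll carry it to the drawer.

```bash
python3 -m handwheel '[[-1,0,0,-3,0,0,0],[-1,0,0,-3,0,0,0],[-1,0,0,-3,0,0,0],[-1,0,0,-3,0,0,0],[-1,0,0,0,0,0,0.093],[-1,0,0,0,0,0,0.093],[-1,0,0,0,0,0,0.093],[-1,0,0,0,0,0,0]]' 60
python3 -c "from h import *;to(572,-303,190,85.6)"
```

```text
time: 5.88
tool_pos: [546.1, 367.9, 193.1]
tcp_rot: [-180.0, 0.0, 85.4]
ft_force: [-0.3, 0.4, -1.8]
finger_gap: 49.0
grip_force: 63.4
turn rad [-0.     0.    -0.004]
shift cm (after turn) [-66.69   7.73   0.31] t 5.9 tcp [546.1 367.9 193.1] [-180.     0.    85.4] gap 49.0 F [-0.3  0.4 -1.8]
```

```bash
python3 -m handwheel '[[-1,-2.5,0.3,0,0,0,0],[-1,-3,0.35,0,0,0,0],[-1,-3,0.35,0,0,0,0],[-1,-3,0.35,0,0,0,0],[-1,-3,0.35,0,0,0,0],[-1,-3,0.35,0,0,0,0],[-1,-3,0.35,0,0,0,0],[-1,-3,0.35,0,0,0,0],[-1,-3,0.35,0,0,0,0],[-1,-3,0.35,0,0,0,0],[-1,-3,0.35,0,0,0,0],[-1,-3,0.35,0,0,0,0]]' 60
python3 -m handwheel '[[-1,-3,0.35,0,0,0,0],[-1,-3,0.35,0,0,0,0],[-1,-3,0.35,0,0,0,0],[-1,-3,0.35,0,0,0,0],[-1,-3,0.35,0,0,0,0],[-1,-3,0.35,0,0,0,0],[-1,-3,0.35,0,0,0,0],[-1,-3,0.35,0,0,0,0],[-1,-3,0.35,0,0,0,0],[-1,-3,0.35,0,0,0,0],[-1,-1.2,0.2,0,0,0,0],[-1,0,0,0,0,0,0]]' 60
python3 - <<'E'
from h import *
to(572,-303,71,85.6)
p=snapshot("top")
for q in("unit_drawer0_handle","drawer_floor"):print([(np.round(d["location"]).tolist(),round(d["conf"],2)) for d in place_of(p,q)][:2])
p=snapshot("side");save(p,"s3",(190,150,460,330),2.9)
for q in("unit_drawer0_handle","drawer_floor","flat0"):print([(np.round(d["location"]).tolist(),round(d["conf"],2)) for d in place_of(p,q)][:2])
E
```

```text
time: 6.88
tool_pos: [560.3, 9.4, 193.0]
tcp_rot: [-180.0, 0.0, 85.9]
ft_force: [-0.5, 0.3, -2.0]
finger_gap: 48.8
grip_force: 63.4
time: 7.88
tool_pos: [573.1, -306.1, 192.6]
tcp_rot: [-180.0, 0.0, 85.6]
ft_force: [0.9, 0.5, -2.6]
finger_gap: 49.3
grip_force: 63.4
turn rad [-0.001  0.001  0.   ]
shift cm (after turn) [ 0.3  -0.14 12.16] t 7.9 tcp [ 573.1 -306.1  192.6] [-180.     0.    85.6] gap 49.3 F [ 0.9  0.5 -2.6]
[([574.0, -304.0, 142.0], 0.68)]
[([486.0, -246.0, 21.0], 0.62)]
[([429.0, -246.0, 78.0], 0.94)]
[([481.0, -247.0, 20.0], 0.56)]
[([496.0, 25.0, 3.0], 0.92)]
```

View pics/s3.png

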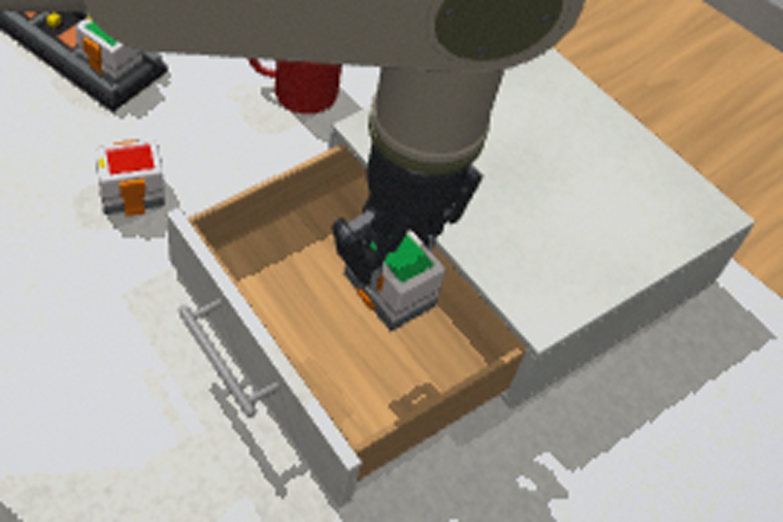

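The pack hangs over the open drawer at (395,270), clear of the front board and the unit. I'll lower it.

```bash
python3 -m handwheel '[[-1,0.3,0,2,0,0,0],[-1,0,0,2.5,0,0,0],[-1,0,0,2.5,0,0,0],[-1,0,0,2,0,0,0],[-1,0,0,1.5,0,0,0],[-1,0,0,0.8,0,0,0],[-1,0,0,0.5,0,0,0],[-1,0,0,0.2,0,0,0],[-1,0,0,0,0,0,0],[-1,0,0,0,0,0,0]]' 60
```

```text
time: 9.07
tool_pos: [574.9, -300.4, 74.7]
tcp_rot: [179.9, 0.1, 85.7]
ft_force: [-0.0, -1.0, -1.9]
finger_gap: 49.3
grip_force: 63.4
```

```bash
python3 -m handwheel '[[-1,0,0,0.2,0,0,0],[-1,0,0,0.2,0,0,0],[-1,0,0,0.1,0,0,0],[-1,0,0,0,0,0,0]]' 60
python3 -m handwheel '[[1,0,0,0,0,0,0],[1,0,0,0,0,0,0],[1,0,0,0,0,0,0],[1,0,0,0,0,0,0],[1,0,0,0,0,0,0],[1,0,0,0,0,0,0],[1,0,0,0,0,0,0],[1,0,0,0,0,0,0]]' 60
python3 -m handwheel '[[1,0,0,-2,0,0,0],[1,0,0,-3,0,0,0],[1,0,0,-3,0,0,0],[1,0,0,-4,0,0,0],[1,0,0,0,0,0,-0.093],[1,0,0,0,0,0,-0.093],[1,0,0,0,0,0,-0.093],[1,0,0,0,0,0,0]]' 60
python3 -c "from h import *;to(579.5,202,190,101.5)"
```

```text
time: 9.4
tool_pos: [574.6, -300.4, 69.1]
tcp_rot: [179.9, 0.0, 85.6]
ft_force: [0.7, -0.4, 0.4]
finger_gap: 48.9
grip_force: 63.8
time: 10.07
tool_pos: [574.1, -300.1, 68.3]
tcp_rot: [180.0, 0.0, 85.6]
ft_force: [0.8, 0.3, -0.3]
finger_gap: 85.5
grip_force: 0.0
time: 10.73
tool_pos: [574.2, -300.1, 188.7]
tcp_rot: [180.0, 0.0, 101.9]
ft_force: [1.2, 0.6, 0.7]
finger_gap: 85.3
grip_force: 0.0
turn rad [0.    0.    0.007]
shift cm (after turn) [49.1  10.53 -0.13] t 10.7 tcp [ 574.2 -300.1  188.7] [180.    0.  101.9] gap 85.3 F [1.2 0.6 0.7]
```

```bash
python3 -m handwheel '[[1,3.5,0.75,0,0,0,0],[1,3.5,0.75,0,0,0,0],[1,3.5,0.75,0,0,0,0],[1,3.5,0.75,0,0,0,0],[1,3.5,0.75,0,0,0,0],[1,3.5,0.75,0,0,0,0],[1,3.5,0.75,0,0,0,0],[1,3.5,0.75,0,0,0,0],[1,3.5,0.75,0,0,0,0],[1,3.5,0.75,0,0,0,0],[1,3.5,0.75,0,0,0,0],[1,3.5,0.75,0,0,0,0]]' 60
python3 -m handwheel '[[1,3.5,0.75,0,0,0,0],[1,3.5,0.75,0,0,0,0],[1,0.1,0.0,0,0,0,0],[1,0,0,3,0,0,0],[1,0,0,3,0,0,0],[1,0,0,0,0,0,0],[1,0,0,0,0,0,0],[1,0,0,0,0,0,0]]' 60
python3 - <<'E'
from h import *
to(579.5,202,58,101.5)
p=snapshot("side");save(p,"s4",(150,90,290,210),5)
for q in("charged0",):print([(np.round(d["location"]).tolist(),round(d["conf"],2)) for d in place_of(p,q)][:4])
E
```

```text
time: 11.73
tool_pos: [577.2, 131.2, 188.2]
tcp_rot: [-180.0, 0.0, 101.4]
ft_force: [0.4, -0.6, -0.2]
finger_gap: 85.3
grip_force: 0.0
time: 12.4
tool_pos: [578.4, 201.8, 129.5]
tcp_rot: [180.0, -0.0, 101.5]
ft_force: [0.6, 1.2, 0.9]
finger_gap: 85.6
grip_force: 0.0
turn rad [ 0.001 -0.     0.001]
shift cm (after turn) [-0.    0.11  7.15] t 12.4 tcp [578.4 201.8 129.5] [180.   -0.  101.5] gap 85.6 F [0.6 1.2 0.9]
[([575.0, -300.0, 23.0], 0.92), ([581.0, 202.0, 15.0], 0.66)]
```

View pics/s4.png

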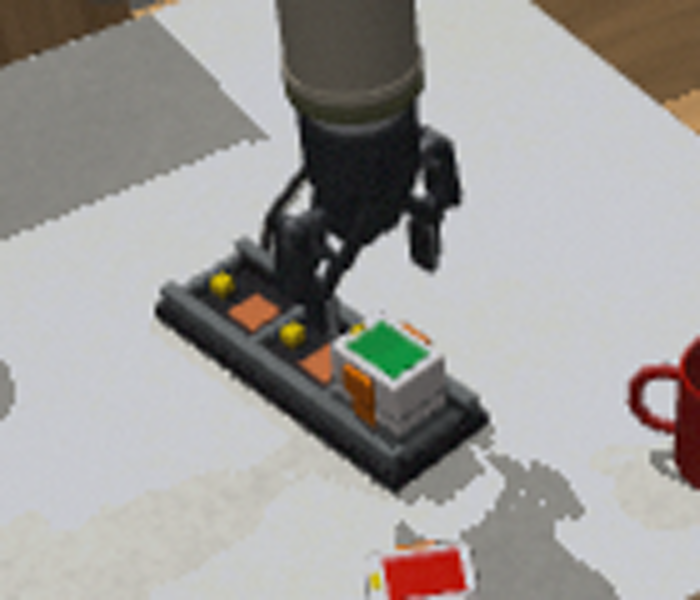

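The fingers at (315,300) and (425,255) straddle the remaining pack, whose top is at (390,350). The first pack sits in the drawer at (575,-300,23). I'll go down and pinch.

```bash
python3 -m handwheel '[[1,0,0.1,2,0,0,0],[1,0,0,2,0,0,0],[1,0,0,2,0,0,0],[1,0,0,0.9,0,0,0],[1,0,0,0,0,0,0],[1,0,0,0,0,0,0]]' 60
python3 -m handwheel '[[-1,0,0,0,0,0,0],[-1,0,0,0,0,0,0],[-1,0,0,0,0,0,0],[-1,0,0,0,0,0,0],[-1,0,0,0,0,0,0],[-1,0,0,0,0,0,0],[-1,0,0,0,0,0,0],[-1,0,0,0,0,0,0],[-1,0,0,0,0,0,0],[-1,0,0,0,0,0,0]]' 60
python3 -m handwheel '[[-1,0,0,-0.5,0,0,0],[-1,0,0,-0.5,0,0,0],[-1,0,0,-0.5,0,0,0],[-1,0,0,0,0,0,0]]' 60
```

```text
time: 13.0
tool_pos: [579.4, 202.2, 60.3]
tcp_rot: [180.0, -0.0, 101.6]
ft_force: [1.0, 0.1, 0.5]
finger_gap: 85.5
grip_force: 0.0
time: 13.83
tool_pos: [581.2, 202.8, 62.2]
tcp_rot: [179.7, -0.0, 101.6]
ft_force: [2.1, -0.6, 7.5]
finger_gap: 49.0
grip_force: 64.9
time: 14.17
tool_pos: [579.3, 202.3, 75.5]
tcp_rot: [179.9, -0.0, 101.6]
ft_force: [1.2, -0.3, -3.0]
finger_gap: 49.2
grip_force: 63.5
```

```bash
python3 -m handwheel '[[-1,0,0,-3,0,0,0],[-1,0,0,-3,0,0,0],[-1,0,0,-3,0,0,0],[-1,0,0,-3,0,0,0],[-1,0,0,0,0,0,0.093],[-1,0,0,0,0,0,0.093],[-1,0,0,0,0,0,0.093],[-1,0,0,0,0,0,0]]' 60
python3 -c "from h import *;to(580,-203,190,85.6)"
```

```text
time: 14.83
tool_pos: [578.7, 202.2, 194.2]
tcp_rot: [-180.0, 0.0, 85.4]
ft_force: [1.0, -0.3, -3.2]
finger_gap: 48.9
grip_force: 63.8
turn rad [-0.     0.    -0.004]
shift cm (after turn) [-40.39   3.24   0.42] t 14.8 tcp [578.7 202.2 194.2] [-180.     0.    85.4] gap 48.9 F [ 1.  -0.3 -3.2]
```

```bash
python3 -m handwheel '[[-1,-2.4,0.2,0,0,0,0],[-1,-3.5,0.28,0,0,0,0],[-1,-3.5,0.28,0,0,0,0],[-1,-3.5,0.28,0,0,0,0],[-1,-3.5,0.28,0,0,0,0],[-1,-3.5,0.28,0,0,0,0],[-1,-3.5,0.28,0,0,0,0],[-1,-3.5,0.28,0,0,0,0],[-1,-3.5,0.28,0,0,0,0],[-1,-3.5,0.28,0,0,0,0],[-1,-3.5,0.28,0,0,0,0],[-1,-3,0.24,0,0,0,0]]' 60
python3 -m handwheel '[[-1,0,0,2,0,0,0],[-1,0,0,2.5,0,0,0],[-1,0,0,2.5,0,0,0],[-1,0,0,2,0,0,0],[-1,0,0,1.5,0,0,0],[-1,0,0,0.8,0,0,0],[-1,0,0,0.5,0,0,0],[-1,0,0,0.2,0,0,0],[-1,0,0,0,0,0,0],[-1,0,0,0,0,0,0]]' 60
python3 -c "from h import *;to(580,-203,70,85.6)"
```

```text
time: 15.83
tool_pos: [579.9, -205.4, 193.9]
tcp_rot: [-180.0, 0.0, 85.8]
ft_force: [0.4, 0.3, -2.8]
finger_gap: 49.5
grip_force: 63.8
time: 16.67
tool_pos: [581.3, -203.4, 75.5]
tcp_rot: [179.9, 0.0, 85.7]
ft_force: [0.2, -0.6, -2.2]
finger_gap: 49.1
grip_force: 63.8
turn rad [0.002 0.001 0.001]
shift cm (after turn) [ 0.03 -0.14  0.55] t 16.7 tcp [ 581.3 -203.4   75.5] [179.9   0.   85.7] gap 49.1 F [ 0.2 -0.6 -2.2]
```

```bash
python3 -m handwheel '[[-1,0,0,0.2,0,0,0],[-1,0,0,0.2,0,0,0],[-1,0,0,0.2,0,0,0],[-1,0,0,0,0,0,0]]' 60
python3 -m handwheel '[[1,0,0,0,0,0,0],[1,0,0,0,0,0,0],[1,0,0,0,0,0,0],[1,0,0,0,0,0,0],[1,0,0,0,0,0,0],[1,0,0,0,0,0,0],[1,0,0,0,0,0,0],[1,0,0,0,0,0,0]]' 60
python3 -m handwheel '[[1,0,0,-2,0,0,0],[1,0,0,-3,0,0,0],[1,0,0,-3,0,0,0],[1,0,0,-4,0,0,0],[-1,0,0,0,0,0,0]]' 60
python3 - <<'E'
from h import *
to(365,-241,190,85.6)
p=snapshot("side");save(p,"s5",(190,150,460,330),2.9)
for q in("charged0","unit_drawer0_handle","flat0"):print([(np.round(d["location"]).tolist(),round(d["conf"],2)) for d in place_of(p,q)][:4])
E
```

```text
time: 17.0
tool_pos: [582.1, -203.5, 70.1]
tcp_rot: [179.8, 0.0, 85.7]
ft_force: [1.0, -0.1, 3.5]
finger_gap: 49.1
grip_force: 64.7
time: 17.67
tool_pos: [580.5, -203.1, 68.3]
tcp_rot: [-180.0, -0.0, 85.6]
ft_force: [-0.8, 0.3, 1.1]
finger_gap: 85.6
grip_force: 0.0
time: 18.08
tool_pos: [584.5, -204.8, 198.1]
tcp_rot: [179.3, 0.3, 85.6]
ft_force: [1.0, -0.1, 2.1]
finger_gap: 75.4
grip_force: 0.0
turn rad [0.012 0.004 0.001]
shift cm (after turn) [ -5.3  -21.61   0.81] t 18.1 tcp [ 584.5 -204.8  198.1] [179.3   0.3  85.6] gap 75.4 F [ 1.  -0.1  2.1]
[([571.0, -300.0, 24.0], 0.96), ([580.0, -204.0, 21.0], 0.62), ([428.0, -243.0, 76.0], 0.2)]
[]
[([497.0, 24.0, 2.0], 0.58)]
```

View pics/s5.png

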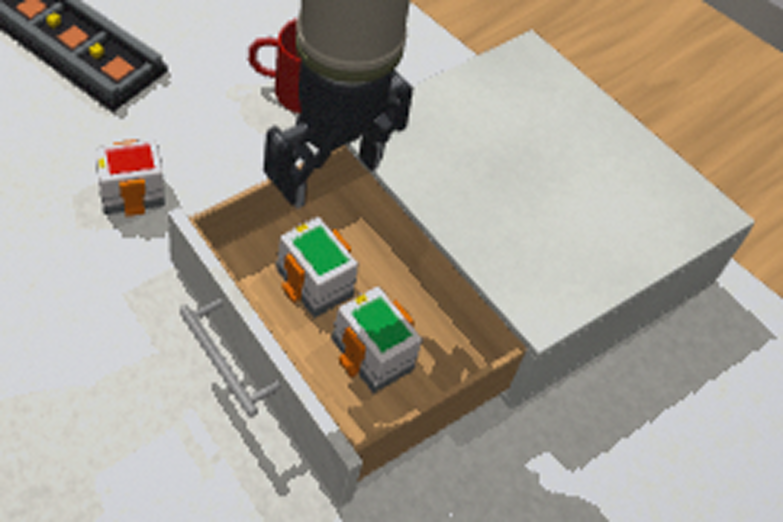

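Both packs stand in the drawer at (320,260) and (380,335), and the handle runs from (190,310) to (255,400). I'll move in front of the handle with the fingers shut.

```bash
python3 -m handwheel '[[-1,-0.5,-2.2,0,0,0,0],[-1,-0.5,-2.2,0,0,0,0],[-1,-0.5,-2.2,0,0,0,0],[-1,-0.5,-2.2,0,0,0,0],[-1,-0.5,-2.2,0,0,0,0],[-1,-0.5,-2.2,0,0,0,0],[-1,-0.5,-2.2,0,0,0,0],[-1,-0.5,-2.2,0,0,0,0],[-1,-0.6,-2.2,0,0,0,0],[-1,-0.6,-1.8,0,0,0,0],[-1,0,0,0,0,0,0],[-1,0,0,0,0,0,0]]' 30
python3 -c "from h import *;to(365,-241,73,85.6)"
```

```text
time: 19.28
tool_pos: [360.1, -238.2, 186.8]
tcp_rot: [-179.9, -0.1, 85.5]
ft_force: [0.4, 0.0, 0.0]
finger_gap: 0.1
grip_force: 0.0
turn rad [-0.002 -0.001 -0.001]
shift cm (after turn) [-0.24  0.51 11.38] t 19.3 tcp [ 360.1 -238.2  186.8] [-1.799e+02 -1.000e-01  8.550e+01] gap 0.1 F [0.4 0.  0. ]
```

```bash
python3 -m handwheel '[[-1,0,0,2.5,0,0,0],[-1,0,0,3,0,0,0],[-1,0,0,3,0,0,0],[-1,0,0,2.8,0,0,0],[-1,0,0,0,0,0,0]]' 30
python3 -m handwheel '[[-1,0,1,0,0,0,0],[-1,0,1,0,0,0,0],[-1,0,1,0,0,0,0],[-1,0,1,0,0,0,0],[-1,0,1,0,0,0,0],[-1,0,1,0,0,0,0],[-1,0,1.5,0,0,0,0],[-1,0,1.5,0,0,0,0],[-1,0,1.5,0,0,0,0],[-1,0,1.5,0,0,0,0],[-1,0,1.5,0,0,0,0],[-1,0,1.5,0,0,0,0]]' 30
python3 -m handwheel '[[-1,0,1.5,0,0,0,0],[-1,0,1.5,0,0,0,0],[-1,0,1,0,0,0,0],[-1,0,0.8,0,0,0,0],[-1,0,0,0,0,0,0],[-1,0,0,0,0,0,0]]' 30
python3 - <<'E'
from h import *
p=snapshot("side")
for q in("drawer_floor","unit_drawer0_handle"):print([(np.round(d["location"]).tolist(),round(d["conf"],2)) for d in place_of(p,q)][:4])
E
```

```text
time: 19.7
tool_pos: [358.0, -235.0, 68.8]
tcp_rot: [-179.5, -0.4, 85.7]
ft_force: [-0.5, 1.2, -0.0]
finger_gap: -0.0
grip_force: 0.0
time: 20.7
tool_pos: [512.1, -249.9, 75.9]
tcp_rot: [-180.0, 0.0, 85.7]
ft_force: [-2.3, -0.9, 2.0]
finger_gap: -0.1
grip_force: 0.9
time: 21.2
tool_pos: [559.1, -253.3, 75.4]
tcp_rot: [-180.0, -0.0, 85.7]
ft_force: [0.4, 0.2, -0.4]
finger_gap: -0.0
grip_force: 0.0
[([641.0, -260.0, 20.0], 0.56)]
[([584.0, -255.0, 78.0], 0.72)]
```

```bash
python3 -m handwheel '[[-1,0,0.8,0,0,0,0],[-1,0,0.8,0,0,0,0],[-1,0,0.6,0,0,0,0],[-1,0,0.5,0,0,0,0],[-1,0,0.4,0,0,0,0],[-1,0,0.3,0,0,0,0],[-1,0,0.3,0,0,0,0],[-1,0,0.2,0,0,0,0],[-1,0,0,0,0,0,0]]' 30
python3 -m handwheel '[[-1,0,0.2,0,0,0,0],[-1,0,0.2,0,0,0,0],[-1,0,0,0,0,0,0]]'
python3 -m handwheel '[[-1,0,0.2,0,0,0,0],[-1,0,0.2,0,0,0,0],[-1,0,0,0,0,0,0]]'
```

```text
time: 22.1
tool_pos: [598.0, -256.5, 75.3]
tcp_rot: [180.0, 0.0, 85.7]
ft_force: [0.4, -0.7, -0.4]
finger_gap: 0.0
grip_force: 0.0
time: 22.35
tool_pos: [598.6, -256.6, 75.1]
tcp_rot: [-179.6, -0.0, 85.6]
ft_force: [-17.0, 2.3, 11.0]
finger_gap: 0.0
grip_force: 8.9
time: 22.6
tool_pos: [599.1, -256.7, 75.0]
tcp_rot: [-179.2, -0.1, 85.6]
ft_force: [-38.2, 5.7, 25.1]
finger_gap: 0.1
grip_force: 19.5
```

The force rose against a hard stop, so the drawer is shut. I'll back off, rise, turn to the flat pack's angle and look.

```bash
python3 -m handwheel '[[-1,0,-1,0,0,0,0],[-1,0,-2,0,0,0,0],[-1,0,-3,0,0,0,0],[-1,0,-3,-2,0,0,0],[-1,0,-1,-3,0,0,0],[1,0,0,-3,0,0,0],[1,0,0,-3,0,0,0],[1,0,0,0,0,0,0]]' 30
python3 -m handwheel '[[1,0,0,0,0,0,-0.118],[1,0,0,0,0,0,-0.118],[1,0,0,0,0,0,-0.118],[1,0,0,0,0,0,-0.118],[1,0,0,0,0,0,-0.118],[1,0,0,0,0,0,-0.118],[1,0,0,0,0,0,-0.118],[1,0,0,0,0,0,-0.118],[1,0,0,0,0,0,-0.118],[1,0,0,0,0,0,-0.118],[1,0,0,0,0,0,0]]' 60
python3 - <<'E'
from h import *
p=snapshot("side")
for q in("flat0","drawer_floor","unit_drawer0_handle"):print([(np.round(d["location"]).tolist(),round(d["conf"],2)) for d in place_of(p,q)][:4])
save(p,"s6",(170,140,450,340),2.8)
p=snapshot("top")
for q in("flat0",):print([(np.round(d["location"]).tolist(),round(d["conf"],2)) for d in place_of(p,q)][:4])
to(496.5,24.5,150,153)
E
```

```text
time: 23.27
tool_pos: [508.8, -251.5, 193.3]
tcp_rot: [179.4, 0.3, 85.6]
ft_force: [0.5, -1.2, 2.3]
finger_gap: 35.6
grip_force: 0.0
time: 24.18
tool_pos: [506.0, -249.5, 185.3]
tcp_rot: [180.0, 0.0, 153.6]
ft_force: [-0.2, 0.3, -0.3]
finger_gap: 85.5
grip_force: 0.0
[([496.0, 27.0, 3.0], 0.82), ([338.0, 479.0, 0.0], 0.32)]
[([674.0, -260.0, 18.0], 0.68)]
[([619.0, -258.0, 76.0], 0.81)]
[([496.0, 18.0, 1.0], 0.67), ([563.0, 282.0, 13.0], 0.36)]
turn rad [-0.     0.     0.002]
shift cm (after turn) [13.27 24.    3.53] t 24.5 tcp [ 505.8 -249.6  185.3] [-180.     0.   153.1] gap 85.1 F [0.6 0.6 0.5]
```

View pics/s6.png

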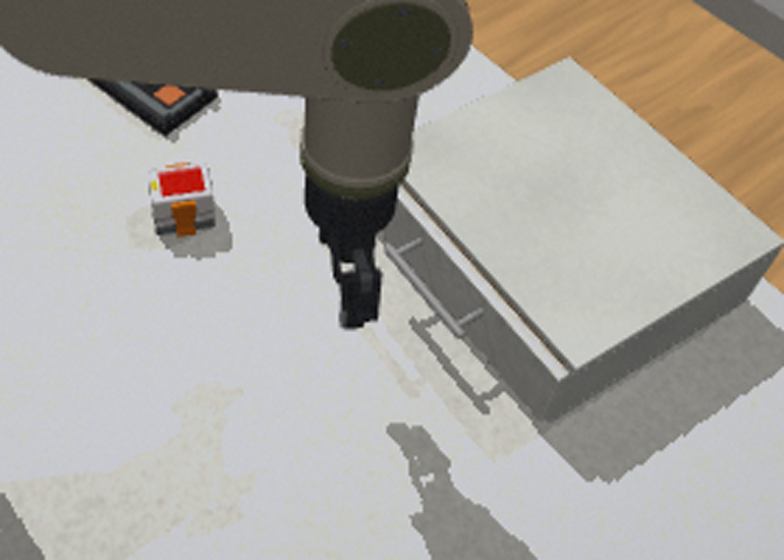

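The drawer looks shut, but a thin brown line shows along its front top edge from (400,180) to (570,370). I'll zoom in on it.

```bash
python3 - <<'E'
from h import *
p=snapshot("side");save(p,"s7",(305,195,385,295),6)
E
```

```text
(no output)
```

View pics/s7.png

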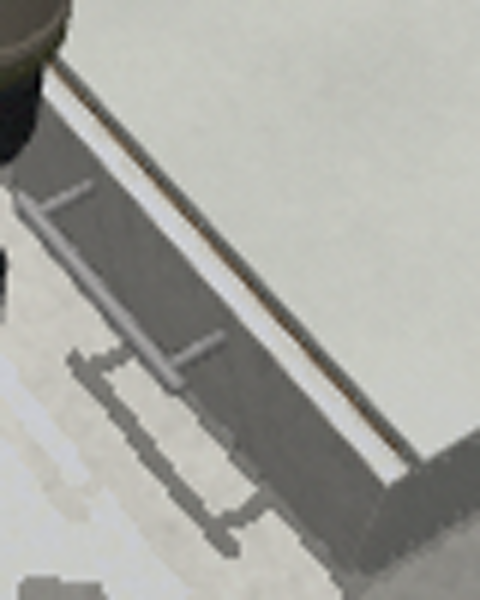

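```bash
python3 - <<'E'
from h import *
p=snapshot("side")
im=p["image"]
for r in(225,235,250): print(r,[tuple(im[r,c]) for c in range(323 +int((r-225)*.85),336+int((r-225)*.85))])
f=lambda a,b,z:onz(p,(305+a/6,195+b/6),z).round(1)
print(f(190,260,102),f(213,260,102),f(222,260,115),f(222,260,102), f(388,487,102),f(408,467,102),f(416,465,115))
p=snapshot("top")
im=p["image"]
c=p["intrinsics"]; R=np.array(p["R"]);print((-R.T@p["t"]).round())
for u in (330,360): print([(v,tuple(im[v,u]),onz(p,(u,v),102)[0].round(0)) for v in range(160,182)])
E
```

```text
225 [(np.uint8(102), np.uint8(101), np.uint8(98)), (np.uint8(112), np.uint8(110), np.uint8(106)), (np.uint8(198), np.uint8(198), np.uint8(194)), (np.uint8(201), np.uint8(203), np.uint8(202)), (np.uint8(202), np.uint8(203), np.uint8(204)), (np.uint8(202), np.uint8(203), np.uint8(206)), (np.uint8(199), np.uint8(196), np.uint8(188)), (np.uint8(166), np.uint8(157), np.uint8(145)), (np.uint8(80), np.uint8(70), np.uint8(59)), (np.uint8(94), np.uint8(95), np.uint8(91)), (np.uint8(111), np.uint8(113), np.uint8(109)), (np.uint8(192), np.uint8(193), np.uint8(187)), (np.uint8(193), np.uint8(195), np.uint8(187))]
235 [(np.uint8(100), np.uint8(100), np.uint8(96)), (np.uint8(99), np.uint8(98), np.uint8(95)), (np.uint8(122), np.uint8(122), np.uint8(119)), (np.uint8(201), np.uint8(203), np.uint8(203)), (np.uint8(200), np.uint8(203), np.uint8(208)), (np.uint8(201), np.uint8(203), np.uint8(207)), (np.uint8(201), np.uint8(203), np.uint8(203)), (np.uint8(194), np.uint8(192), np.uint8(184)), (np.uint8(165), np.uint8(158), np.uint8(145)), (np.uint8(94), np.uint8(84), np.uint8(72)), (np.uint8(92), np.uint8
[... 3374 characters left out ...]
.uint8(79), np.uint8(75), np.uint8(68)), np.float64(629.0)), (173, (np.uint8(85), np.uint8(80), np.uint8(72)), np.float64(625.0)), (174, (np.uint8(92), np.uint8(87), np.uint8(78)), np.float64(621.0)), (175, (np.uint8(96), np.uint8(90), np.uint8(81)), np.float64(617.0)), (176, (np.uint8(101), np.uint8(95), np.uint8(87)), np.float64(613.0)), (177, (np.uint8(103), np.uint8(98), np.uint8(88)), np.float64(610.0)), (178, (np.uint8(107), np.uint8(101), np.uint8(91)), np.float64(606.0)), (179, (np.uint8(110), np.uint8(103), np.uint8(94)), np.float64(602.0)), (180, (np.uint8(113), np.uint8(106), np.uint8(96)), np.float64(598.0)), (181, (np.uint8(114), np.uint8(107), np.uint8(97)), np.float64(594.0))]
```

The drawer ran into a stiff stop, and the gap is at most a render-sized line of about 1 mm, so it is shut. Next is the flat pack.

```bash
python3 -m handwheel '[[1,1.3,2.4,0,0,0,0],[1,1.3,2.4,0,0,0,0],[1,1.3,2.4,0,0,0,0],[1,1.3,2.4,0,0,0,0],[1,1.3,2.4,0,0,0,0],[1,1.3,2.4,0,0,0,0],[1,1.3,2.4,0,0,0,0],[1,1.3,2.4,0,0,0,0],[1,1.4,2.4,0,0,0,0],[1,1.4,2.4,0,0,0,0],[1,0,0,3,0,0,0],[1,0,0,0,0,0,0]]' 60
python3 -m handwheel '[[1,0,0,2,0,0,0],[1,0,0,2,0,0,0],[1,0,0,0,0,0,0],[1,0,0,0,0,0,0]]' 60
python3 - <<'E'
from h import *
to(496.5,24.5,47,153)
p=snapshot("side");save(p,"s8",(180,130,290,240),5)
print([(np.round(d["location"]).tolist(),round(d["conf"],2)) for d in place_of(p,"flat0")][:2])
s=sense()["tool_pos"]; print(((proj(p,(s[0],s[1],62))-[180,130])*5).round())
a=np.radians(63)
for X in [(0,35),(0,-35),(25,0),(-25,0)]: print(((proj(p,(s[0]+X[0]*np.cos(a)-X[1]*np.sin(a),s[1]+X[0]*np.sin(a)+X[1]*np.cos(a),62))-[180,130])*5).round())
E
```

```text
time: 25.63
tool_pos: [493.5, 25.7, 151.3]
tcp_rot: [-179.9, -0.3, 153.4]
ft_force: [-1.7, -0.3, -1.8]
finger_gap: 85.6
grip_force: 0.0
time: 25.97
tool_pos: [494.8, 23.6, 114.8]
tcp_rot: [-179.9, -0.2, 153.2]
ft_force: [-0.2, 0.6, 0.8]
finger_gap: 85.2
grip_force: 0.0
turn rad [-0.002 -0.003  0.003]
shift cm (after turn) [-0.11  0.16  6.78] t 26.0 tcp [494.8  23.6 114.8] [-179.9   -0.2  153.2] gap 85.2 F [-0.2  0.6  0.8]
[([500.0, 24.0, -1.0], 0.73)]
[271. 371.]
[217. 377.]
[325. 365.]
[267. 342.]
[275. 401.]
```

View pics/s8.png

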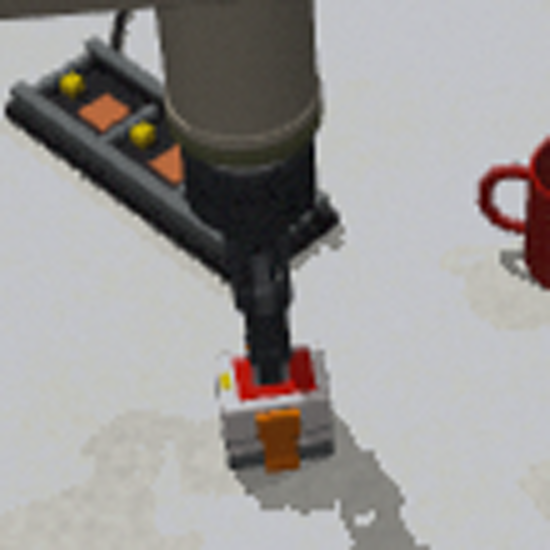

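The top face, roughly (222..325, 347..405), matches the prediction (217..325, 342..401), so the tool is centred within about 3 mm. I'll grasp.

```bash
python3 -m handwheel '[[1,-0.1,0,2,0,0,0],[1,0,0,2,0,0,0],[1,0,0,2,0,0,0],[1,0,0,0.8,0,0,0],[1,0,0,0,0,0,0],[1,0,0,0,0,0,0]]' 60
python3 -m handwheel '[[-1,0,0,0,0,0,0],[-1,0,0,0,0,0,0],[-1,0,0,0,0,0,0],[-1,0,0,0,0,0,0],[-1,0,0,0,0,0,0],[-1,0,0,0,0,0,0],[-1,0,0,0,0,0,0],[-1,0,0,0,0,0,0],[-1,0,0,0,0,0,0],[-1,0,0,0,0,0,0]]' 60
python3 -m handwheel '[[-1,0,0,-1,0,0,0],[-1,0,0,-3,0,0,0],[-1,0,0,-3,0,0,0],[-1,0,0,-3,0,0,0],[-1,0,0,0,0,0,0.12],[-1,0,0,0,0,0,0.12],[-1,0,0,0,0,0,0.12],[-1,0,0,0,0,0,0.12],[-1,0,0,0,0,0,0.12],[-1,0,0,0,0,0,0.12],[-1,0,0,0,0,0,0.12],[-1,0,0,0,0,0,0.06]]' 60
python3 -m handwheel '[[-1,0,0,-1,0,0,0],[-1,0,0,0,0,0,0]]'
python3 -c "from h import *;to(562.5,284,160,101.6)"
```

```text
time: 26.57
tool_pos: [497.3, 23.6, 48.3]
tcp_rot: [180.0, 0.0, 153.2]
ft_force: [0.3, 0.1, 1.0]
finger_gap: 85.2
grip_force: 0.0
time: 27.4
tool_pos: [498.6, 23.4, 49.6]
tcp_rot: [179.9, 0.2, 153.3]
ft_force: [-2.1, -1.7, 8.4]
finger_gap: 49.2
grip_force: 64.4
time: 28.4
tool_pos: [496.6, 23.9, 147.8]
tcp_rot: [-180.0, -0.0, 101.3]
ft_force: [0.6, 0.0, -3.1]
finger_gap: 49.0
grip_force: 63.4
time: 28.57
tool_pos: [497.6, 23.8, 159.6]
tcp_rot: [179.9, 0.0, 101.8]
ft_force: [0.5, -0.9, -1.9]
finger_gap: 49.3
grip_force: 63.4
turn rad [0.002 0.    0.004]
shift cm (after turn) [24.18 11.59 -0.04] t 28.6 tcp [497.6  23.8 159.6] [179.9   0.  101.8] gap 49.3 F [ 0.5 -0.9 -1.9]
```

```bash
python3 -m handwheel '[[-1,2,1,0,0,0,0],[-1,2.8,1.35,0,0,0,0],[-1,2.8,1.35,0,0,0,0],[-1,2.8,1.35,0,0,0,0],[-1,2.8,1.35,0,0,0,0],[-1,2.8,1.35,0,0,0,0],[-1,2.8,1.35,0,0,0,0],[-1,2.8,1.35,0,0,0,0],[-1,2.7,1.2,0,0,0,0],[-1,0,0,0,0,0,0],[-1,0,0,3,0,0,0],[-1,0,0,2,0,0,0]]' 60
python3 -m handwheel '[[-1,0,0,0,0,0,0],[-1,0,0,0,0,0,0],[-1,0,0,0,0,0,0]]' 60
python3 - <<'E'
from h import *
to(563.5,285.2,62,101.5)
s=sense()["tool_pos"]
for n in("side","top"):
    p=snapshot(n)
    im=p["image"].astype(int);red=(im[...,0]>im[...,1]+70)&(im[...,0]>im[...,2]+70)
    c=(proj(p,s)).round().astype(int);k=np.zeros(red.shape,bool);k[c[1]-25:c[1]+25,c[0]-25:c[0]+25]=1
    v,u=np.nonzero(red&k);print(n,len(u),(u.min(),u.max(),v.min(),v.max()) if len(u) else 0, onz(p,(u.mean(),v.mean()),s[2]-47+62).round(1) if len(u) else 0)
    print([(np.round(d["location"]).tolist(),round(d["conf"],2)) for d in place_of(p,"flat0")][:2])
    if n=="side":
        save(p,"s9",(150,80,270,200),5)
        a=np.radians(11.5);
        for X in [(25,35),(-25,35),(-25,-35),(25,-35)]:
            for z in(0,62): print(X,z,((proj(p,(s[0]+X[0]*np.cos(a)-X[1]*np.sin(a),s[1]+X[0]*np.sin(a)+X[1]*np.cos(a),s[2]-47+z))-[150,80])*5).round())
E
```

```text
time: 29.57
tool_pos: [562.5, 286.4, 107.8]
tcp_rot: [179.8, -0.0, 101.9]
ft_force: [-0.6, 0.3, -4.0]
finger_gap: 49.2
grip_force: 63.7
time: 29.82
tool_pos: [562.4, 285.4, 108.9]
tcp_rot: [179.9, -0.0, 101.7]
ft_force: [-0.6, 0.2, -2.5]
finger_gap: 49.1
grip_force: 63.7
turn rad [ 0.001 -0.     0.004]
shift cm (after turn) [-0.04  0.11  4.69] t 29.8 tcp [562.4 285.4 108.9] [179.9  -0.  101.7] gap 49.1 F [-0.6  0.2 -2.5]
side 84 (np.int64(196), np.int64(216), np.int64(134), np.int64(155)) [549.7 273.6 123.9]
[([566.0, 288.0, 63.0], 0.57), ([564.0, 283.0, 10.0], 0.36)]
(25, 35) 0 [300. 320.]
(25, 35) 62 [290. 255.]
(-25, 35) 0 [249. 353.]
(-25, 35) 62 [238. 288.]
(-25, -35) 0 [312. 397.]
(-25, -35) 62 [303. 332.]
(25, -35) 0 [363. 363.]
(25, -35) 62 [355. 298.]
top 0 0 0
[([566.0, 286.0, 59.0], 0.55)]
```

View pics/s9.png

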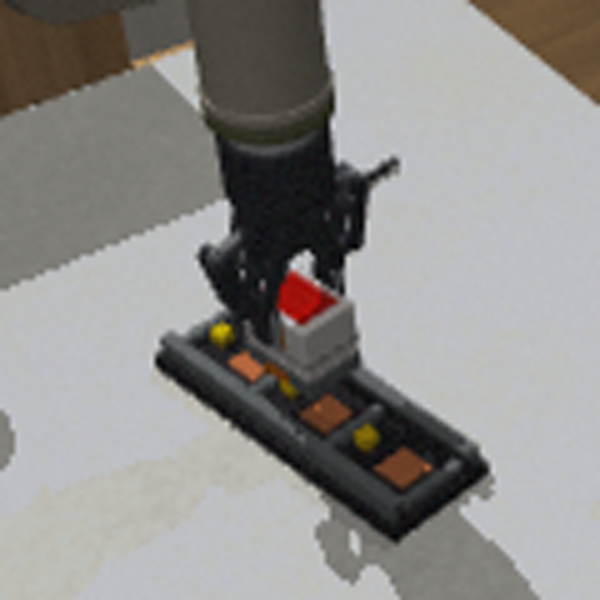

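The predicted pack corners, (303,332) and (355,298), match the seen ones, (303,335) and (355,303), so the pack is centred in the hand within about 1.5 mm. I'll check the bay's place along the charger from the yellow keys.

```bash
python3 - <<'E'
from h import *
p=snapshot("side");hsv=cv2.cvtColor(p["image"],cv2.COLOR_RGB2HSV)
m=cv2.inRange(hsv,(20,120,60),(33,255,255));n,l,st,c=cv2.connectedComponentsWithStats(m)
a=np.radians(11.5);ey=np.array([-np.sin(a),np.cos(a)])
for i in range(1,n):
    if st[i,4]>=5:
        X=onz(p,c[i],20)[:2];d=X-[563.5,285.2];print(c[i].round(1),st[i,4],X.round(1),"along y",(d@ey).round(1),"across",(d@[ey[1],-ey[0]]).round(1))
E
```

```text
[193.9 146.3] 19 [542.2 394.5] along y 111.4 across 1.0
[207.3 157.3] 9 [553.7 308.5] along y 24.8 across -5.0
[222.8 167. ] 19 [574.5 229.4] along y -56.9 across -0.4
```

The keys put the charger 0.8 mm further along +y than assumed, so the pose is good. I'll lower the pack.

```bash
python3 -m handwheel '[[-1,0.15,0.1,0.5,0,0,0],[-1,0,0,1,0,0,0],[-1,0,0,1,0,0,0],[-1,0,0,0.5,0,0,0],[-1,0,0,0.3,0,0,0],[-1,0,0,0.3,0,0,0],[-1,0,0,0.3,0,0,0],[-1,0,0,0,0,0,0]]' 60
python3 -m handwheel '[[-1,0,0,0.2,0,0,0],[-1,0,0,0.2,0,0,0],[-1,0,0,0.1,0,0,0],[-1,0,0,0,0,0,0]]' 60
```

```text
time: 30.73
tool_pos: [563.1, 286.9, 70.6]
tcp_rot: [179.9, 0.0, 101.7]
ft_force: [-5.4, -5.3, 13.4]
finger_gap: 49.0
grip_force: 64.8
time: 31.07
tool_pos: [564.4, 285.5, 68.5]
tcp_rot: [179.8, 0.1, 101.7]
ft_force: [-12.5, -17.3, 33.0]
finger_gap: 49.2
grip_force: 68.8
```

Contact came about 6 mm too high, near the divider's height, pushing towards -y and -x. I'll back up, shift that way and retry.

```bash
python3 -m handwheel '[[-1,0,0,-0.5,0,0,0],[-1,0,0,-0.7,0,0,0],[-1,-0.2,-0.1,0,0,0,0],[-1,0,0,0,0,0,0],[-1,0,0,0,0,0,0]]' 60
python3 -c "from h import *;to(563,284,62,101.5)"
python3 -m handwheel '[[-1,0,0,0.3,0,0,0],[-1,0,0,0.3,0,0,0],[-1,0,0,0.2,0,0,0],[-1,0,0,0.2,0,0,0],[-1,0,0,0,0,0,0]]' 60
```

```text
time: 31.48
tool_pos: [561.6, 284.8, 74.9]
tcp_rot: [-180.0, -0.0, 101.7]
ft_force: [1.7, 0.8, -2.3]
finger_gap: 49.0
grip_force: 63.8
turn rad [-0.    -0.     0.003]
shift cm (after turn) [-0.11  0.12  1.29] t 31.5 tcp [561.6 284.8  74.9] [-180.    -0.   101.7] gap 49.0 F [ 1.7  0.8 -2.3]
time: 31.9
tool_pos: [562.3, 284.0, 67.7]
tcp_rot: [180.0, 0.1, 101.7]
ft_force: [-9.2, -10.3, 20.7]
finger_gap: 49.3
grip_force: 67.4
```

```bash
python3 - <<'E'
from h import *
s=sense();print(s["ft_force"].round(1) if hasattr(s["ft_force"],"round") else s["ft_force"],s["wrist_torque"])
a=np.radians(11.5);ex=np.array([np.cos(a),np.sin(a)]);ey=np.array([-ex[1],ex[0]])
T=np.array(s["wrist_torque"])[:2];F=np.array(s["ft_force"])[:2];print("Tx,Ty",T@ex,T@ey,"Fx,Fy",F@ex,F@ey)
p=snapshot("side");save(p,"s10",(170,100,250,180),7)
S=s["tool_pos"]
for X in [(25,35),(-25,35),(-25,-35),(25,-35)]:
    print(X,[((proj(p,(*(np.array(S[:2])+X[0]*ex+X[1]*ey),S[2]-48.5+z))-[170,100])*7).round() for z in (0,62)])
C=np.array([563.3,286])
print([((proj(p,(*(C+X[0]*ex+X[1]*ey),22))-[170,100])*7).round() for X in [(-25,42),(25,42),(-25,-42),(25,-42)]])
E
```

```text
[ -9.2 -10.3  20.7] [-1.19937923  1.82417727  0.31261368]
Tx,Ty -0.8116188856087961 2.026674128267692 Fx,Fy -11.083710963636777 -8.303042121820296
(25, 35) [array([289., 368.]), array([277., 282.])]
(-25, 35) [array([220., 414.]), array([205., 328.])]
(-25, -35) [array([307., 476.]), array([294., 390.])]
(25, -35) [array([376., 428.]), array([366., 342.])]
[array([211., 402.]), array([280., 356.]), array([315., 476.]), array([384., 428.])]
```

View pics/s10.png

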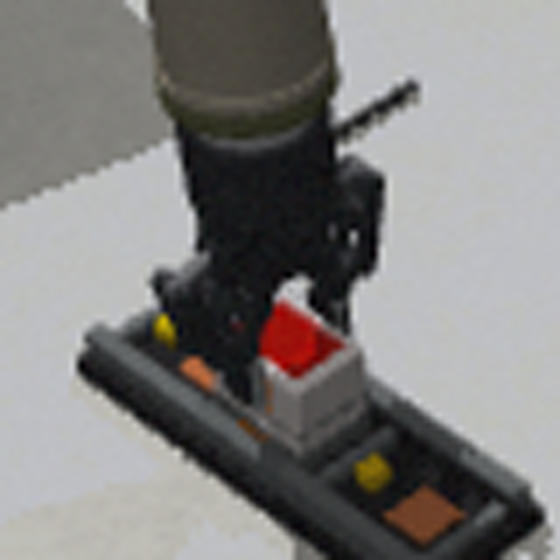

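The pack corner, seen at (295,385) against (294,390) predicted, is where expected. The wrist torque puts the contact at the +y end, so I'll shift further towards -y.

```bash
python3 -m handwheel '[[-1,0,0,-0.5,0,0,0],[-1,0,0,-0.5,0,0,0],[-1,-0.2,0.1,0,0,0,0],[-1,0,0,0,0,0,0],[-1,0,0,0,0,0,0]]' 60
python3 -m handwheel '[[-1,0,0,0.3,0,0,0],[-1,0,0,0.2,0,0,0],[-1,0,0,0.2,0,0,0],[-1,0,0,0,0,0,0]]' 60
python3 -c "
from h import *
s=sense();print(s['wrist_torque'])"
python3 -m handwheel '[[-1,0,0,0.2,0,0,0],[-1,0,0,0.2,0,0,0],[-1,0,0,0,0,0,0]]' 60
python3 -c "
from h import *
s=sense();print(s['wrist_torque'])"
```

```text
time: 32.37
tool_pos: [562.8, 283.0, 74.6]
tcp_rot: [-179.9, -0.0, 101.7]
ft_force: [0.1, -0.0, -3.0]
finger_gap: 48.8
grip_force: 64.2
time: 32.7
tool_pos: [562.9, 283.0, 68.1]
tcp_rot: [-180.0, 0.0, 101.7]
ft_force: [-1.4, -1.1, 0.1]
finger_gap: 49.1
grip_force: 64.6
[-0.04027789  0.17305857  0.02859045]
time: 32.95
tool_pos: [564.2, 282.8, 66.8]
tcp_rot: [179.9, 0.0, 101.7]
ft_force: [-5.7, -7.6, 15.2]
finger_gap: 49.4
grip_force: 67.1
[-0.68530419  1.26231925  0.24917407]
```

```bash
python3 -m handwheel '[[-1,0,0,-0.6,0,0,0],[-1,-0.15,-0.05,0,0,0,0],[-1,0,0,0,0,0,0],[-1,0,0,0.4,0,0,0],[-1,0,0,0.2,0,0,0],[-1,0,0,0.2,0,0,0],[-1,0,0,0,0,0,0],[-1,0,0,0,0,0,0]]' 60
python3 -m handwheel '[[-1,0,0,0.2,0,0,0],[-1,0,0,0.1,0,0,0],[-1,0,0,0,0,0,0]]' 60
python3 -c "
from h import *
s=sense();print(s['wrist_torque'])"
```

```text
time: 33.62
tool_pos: [563.7, 282.4, 64.7]
tcp_rot: [179.9, -0.0, 101.7]
ft_force: [-8.1, -0.7, 19.0]
finger_gap: 49.2
grip_force: 67.3
time: 33.87
tool_pos: [564.1, 283.8, 63.5]
tcp_rot: [179.8, -0.2, 101.7]
ft_force: [-12.6, 3.7, 28.9]
finger_gap: 49.7
grip_force: 69.4
[-0.12172273  2.06287559 -0.13742564]
```

The height is now 63.5 mm, the expected home height. I'll release and check.

```bash
python3 -m handwheel '[[0,0,0,0,0,0,0],[1,0,0,0,0,0,0],[1,0,0,0,0,0,0],[1,0,0,0,0,0,0],[1,0,0,0,0,0,0],[1,0,0,0,0,0,0],[1,0,0,0,0,0,0],[1,0,0,0,0,0,0]]' 60
python3 -m handwheel '[[1,0,0,-2,0,0,0],[1,0,0,-3,0,0,0],[1,0,0,-3,0,0,0],[1,0,0,-4,0,0,0],[-1,0,0,-3,0,0,0],[-1,0,0,0,0,0,0],[-1,0,0,0,0,0,0],[-1,0,0,0,0,0,0],[-1,0,0,0,0,0,0]]' 60
python3 - <<'E'
from h import *
to(563,285,94,101.5)
for n in("side","top"):
    p=snapshot(n)
    print(n,[(np.round(d["location"],1).tolist(),round(d["conf"],2)) for d in place_of(p,"flat0")][:2])
    if n=="side":
        S=(563.3,286);a=np.radians(11.5);ex=np.array([np.cos(a),np.sin(a)]);ey=np.array([-ex[1],ex[0]])
        im=p["image"][100:180,170:250,::-1].copy();im=cv2.resize(im,None,fx=7,fy=7,interpolation=cv2.INTER_CUBIC)
        for b in(14,):
            q=[((proj(p,(*(np.array(S)+X[0]*ex+X[1]*ey),76))-[170,100]+.5)*7).astype(int) for X in [(25,35),(-25,35),(-25,-35),(25,-35)]]
            cv2.polylines(im,[np.array(q)],True,(255,0,255),1)
        cv2.imwrite("pics/s11.png",im)
E
```

```text
time: 34.53
tool_pos: [562.9, 281.4, 59.0]
tcp_rot: [-180.0, 0.0, 101.7]
ft_force: [-0.4, -0.3, 0.3]
finger_gap: 85.4
grip_force: 0.0
time: 35.28
tool_pos: [562.1, 281.1, 207.3]
tcp_rot: [-179.8, 0.0, 101.7]
ft_force: [-0.3, -0.5, -0.7]
finger_gap: 25.8
grip_force: 0.0
turn rad [-0.003  0.001  0.003]
shift cm (after turn) [ 0.37  0.17 11.33] t 35.3 tcp [562.1 281.1 207.3] [-179.8    0.   101.7] gap 25.8 F [-0.3 -0.5 -0.7]
side [([564.3, 288.1, 13.7], 0.66)]
top [([565.2, 285.0, 15.3], 0.59)]
```

View pics/s11.png

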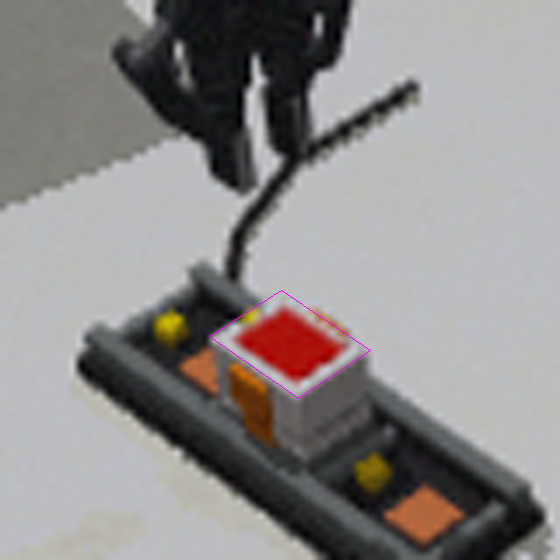

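The seated outline fits the pack's top from (215,338) to (368,352), and the front corner is at (298,398). I'll press lightly on both ends of the top with shut fingers to check that it is level and home.

```bash
python3 -m handwheel '[[-1,-1.5,0.1,0,0,0,0],[-1,0,0,3,0,0,0],[-1,0,0,3,0,0,0],[-1,0,0,3,0,0,0],[-1,0,0,1.7,0,0,0],[-1,0,0,0,0,0,0],[-1,0,0,0,0,0,0]]' 30
python3 -m handwheel '[[-1,0,0,0.3,0,0,0],[-1,0,0,0.2,0,0,0],[-1,0,0,0,0,0,0]]'
python3 -m handwheel '[[-1,0,0,0.2,0,0,0],[-1,0,0,0,0,0,0]]'
```

```text
time: 36.07
tool_pos: [566.1, 266.0, 101.0]
tcp_rot: [-179.8, 0.0, 101.7]
ft_force: [-0.6, 0.4, 0.1]
finger_gap: 0.2
grip_force: 0.0
time: 36.32
tool_pos: [568.0, 267.2, 98.7]
tcp_rot: [179.9, -0.0, 101.7]
ft_force: [0.3, 0.0, 0.0]
finger_gap: 0.4
grip_force: 0.0
time: 36.48
tool_pos: [567.3, 267.1, 95.8]
tcp_rot: [179.9, -0.0, 101.7]
ft_force: [0.4, -0.4, 0.0]
finger_gap: -0.1
grip_force: 0.0
```

```bash
python3 -m handwheel '[[-1,0,0,0.2,0,0,0],[-1,0,0,0,0,0,0],[-1,0,0,0,0,0,0]]'
python3 -m handwheel '[[-1,0,0,0.2,0,0,0],[-1,0,0,0,0,0,0],[-1,0,0,0,0,0,0]]'
python3 -m handwheel '[[-1,0,0,0.1,0,0,0],[-1,0,0,0,0,0,0],[-1,0,0,0,0,0,0]]'
```

```text
time: 36.73
tool_pos: [566.9, 267.0, 93.2]
tcp_rot: [-180.0, 0.0, 101.7]
ft_force: [0.5, 0.3, 0.8]
finger_gap: 0.3
grip_force: 0.0
time: 36.98
tool_pos: [567.5, 267.1, 93.1]
tcp_rot: [179.9, 0.0, 101.7]
ft_force: [-4.4, -2.3, 11.9]
finger_gap: -0.0
grip_force: 5.9
time: 37.23
tool_pos: [567.8, 267.2, 93.2]
tcp_rot: [179.9, 0.0, 101.7]
ft_force: [-6.7, -3.9, 16.7]
finger_gap: -0.2
grip_force: 8.9
```

The -y end is at z 76.2, which is home. Now the +y end.

```bash
python3 -m handwheel '[[-1,0,0,-1,0,0,0],[-1,2,0,0,0,0,0],[-1,2,0,0,0,0,0],[-1,0,0,0.4,0,0,0],[-1,0,0,0,0,0,0]]'
python3 -m handwheel '[[-1,0,0,0.3,0,0,0],[-1,0,0,0,0,0,0],[-1,0,0,0,0,0,0]]'
python3 -m handwheel '[[-1,0,0,0.2,0,0,0],[-1,0,0,0,0,0,0],[-1,0,0,0,0,0,0]]'
```

```text
time: 37.65
tool_pos: [558.3, 306.8, 95.7]
tcp_rot: [-180.0, 0.0, 101.8]
ft_force: [0.4, -0.1, 0.1]
finger_gap: -0.2
grip_force: 0.0
time: 37.9
tool_pos: [559.1, 305.4, 93.1]
tcp_rot: [-180.0, 0.0, 101.6]
ft_force: [0.7, -0.2, 2.1]
finger_gap: -0.1
grip_force: 1.1
time: 38.15
tool_pos: [559.5, 305.7, 93.1]
tcp_rot: [179.9, 0.0, 101.6]
ft_force: [-5.6, -2.3, 12.7]
finger_gap: 0.3
grip_force: 6.4
```

Both ends are level at 76 mm, so the pack is fully home. I'll retreat, check the rest and hand in.

```bash
python3 -m handwheel '[[-1,0,0,-2,0,0,0],[-1,0,0,-3,0,0,0],[-1,0,0,-3,0,0,0],[-1,0,0,-3,0,0,0],[-1,0,0,-3,0,0,0],[-1,0,0,0,0,0,0],[-1,0,0,0,0,0,0]]'
python3 - <<'E'
from h import *
from bench import hand_in
for n in("side","top"):
    p=snapshot(n)
    for q in("flat0","drawer_floor","unit_drawer0_handle","mug","jar","spoon"):print(n,q,[(np.round(d["location"]).tolist(),round(d["conf"],2)) for d in place_of(p,q)][:2])
print(hand_in())
E
```

```text
time: 38.73
tool_pos: [560.5, 306.2, 234.3]
tcp_rot: [179.7, -0.1, 101.6]
ft_force: [-0.0, -0.2, -0.5]
finger_gap: -0.1
grip_force: 0.0
side flat0 [([568.0, 288.0, 17.0], 0.7)]
side drawer_floor [([672.0, -260.0, 20.0], 0.66)]
side unit_drawer0_handle [([619.0, -257.0, 79.0], 0.69)]
side mug [([760.0, 29.0, -0.0], 0.9)]
side jar [([567.0, 290.0, 17.0], 0.65), ([340.0, 479.0, -2.0], 0.62)]
side spoon []
top flat0 [([565.0, 282.0, 15.0], 0.66)]
top drawer_floor [([673.0, -262.0, 25.0], 0.77), ([564.0, 283.0, 13.0], 0.4)]
top unit_drawer0_handle [([619.0, -256.0, 75.0], 0.93)]
top mug [([763.0, 28.0, 0.0], 0.85)]
top jar [([336.0, 480.0, 2.0], 0.69)]
top spoon [([324.0, -491.0, -3.0], 0.76), ([565.0, 283.0, 15.0], 0.65)]
the job is handed in; nothing more can be done
None
```

The job is handed in, with no verdict returned: both charged packs are in the drawer, which I pushed to its hard stop; the one flat pack stands level and fully home in the middle bay, though I did not test the clip by pulling; the mug, jar and spoon are where they were.

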